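# Pack the short legs of a tile-drying rack

### The arm

A 6-joint arm with a two-finger parallel gripper is mounted at the origin on the work surface; the furniture and walls round the work are solid. World frame = base frame: x ahead of the robot, y to its left, z up, the work surface at z = 0. Lengths are in m, angles in rad, forces in N, time in s.
With the tool pointing down it reaches from about 0.25 to 0.775 m from the base axis. Payload 4 kg.
Tool frame: the origin (TCP) lies at the centre of the arm's flange, where the gripper is bolted on; the fingertips stand 199 mm ahead of it and the grasp point (between the pads) lies 180 mm ahead of it (robot.tcp_to_tips is the z of the fingertips in the tool frame, in m); z points along the fingers, y is the line along which they close (so a half turn about z gives the same grasp; the last joint's range is limited). The gripper opens to 94 mm and grips with 3 to 60 N. Pads are 16 mm wide; open, the fingers measure 119 mm over their backs; the gripper's body (75 mm by 177 mm) begins 78 mm behind the grasp point.
Start: joints at [-1.429, 0.087, 1.371, -0, 1.684, -0.103], TCP at [0.133, -0.534, 0.405] pointing down, gripper open.
Joint ranges: [-3.1, 3.1], [-0.76, 2.03], [0.27, 2.55], [-1.08, 4.22], [0.17, 2.65], [-2.57, 2.57]. Speed limits (rad/s): [2.79, 2.79, 3.14, 3.14, 3.14, 3.14].

### API

Orientations are given as [roll, pitch, yaw] about the fixed x, y, z axes, in that order (R = Rz(yaw) Ry(pitch) Rx(roll)).
In Python, from bench import robot gives the robot as it stands.
- The arm moves only by the tool play_rows, never from a script. Its arguments are lists of equal length, an entry for each row: "translation": the shift along the tool's x, y, z scaled (see below), a list of three; "twist": the turn, a rotation vector about the tool's x, y, z scaled (see below), a list of three; "gripper": the opening, from -1 (shut) to 1 (fully open). A call has 1 to 8 rows; each row shifts and turns the commanded pose from where the row before left it, along the tool's axes as they then stand; what a row does not reach is not made up. The controller multiplies each number of a shift by 0.04 m and each number of a turn by 0.1 rad. A row lasts 1/10 s, in which the tool goes at most 50 mm and 8.59 degrees, less where a joint would pass 70% of its speed; a pose out of reach is approached as far as the arm can. A call with a number of a shift or a turn outside -1 to 1 is refused whole. A call with a gripper value outside its range is refused whole. The fingers move at their own pace and stop on an object; the grip force is fixed at half the most. Time passes only in rows, so rows that do not move let the fingers close. It gives the time, the measured TCP pose, the force, the opening and the grip force at its end, in the units of the state.
- robot.get_obs(): the state, without advancing time (a new reading comes with each control period).
- robot.snapshot(name): name is "scene" or "top" or "wrist"; returns the picture (400x640x3 uint8, red, green, blue); there is no depth.
- robot.camera_model(name): a dict with "camera_matrix" (3x3 intrinsics, pixels), "rvec" (rotation vector, rad) and "tvec" (3), from world to camera coordinates, as OpenCV has them. Camera axes: x right, y down, z forward; pixel columns grow to the right and rows downward; lengths in m; the calibration is good to about 2 mm. A picture is of the moment at which its call begins: read the wrist's pose just before it. camera_model takes no time and is no camera call; for the wrist camera it gives the pose at the moment of the call.
- robot.close_job(): hands the job in; it is judged then, once.
Trained networks look in the newest picture that a camera, given by its name, has taken for a name from the list of things; names that differ only in an ending like _2 or _b are one class to them, and where a whole thing is asked for, a point or a joint stands for the part that bears it (a point fixed in the world has none). Each returns a list of dicts, best first, with "score" (0 to 1); they miss things now and then, are a little off and sometimes report something else, mostly with a low value. They report only what shows in the picture. A call takes as long as a camera call. They do not tell look-alikes from the thing itself.
- robot.recognise(name, camera): "centre" ([x, y, z] in m, in world coordinates, good to about 4 mm: the middle of the surface that is visible of it).
- robot.spot_point(name, camera): "centre" ([x, y, z] in m, in world coordinates, good to about 4 mm: a listed point, or the origin of a listed thing).
The state is a dict: "time": time; "joint_positions": joint angles; "qvel": joint speeds; "joint_torque": joint torques, N m; "tool_pos": TCP position; "ee_rot": TCP orientation; "wrist_force": force on the tool from outside, world axes, zero at the start; "wrist_torque": the same for the moment, N m; "width": finger opening in m; "finger_force": force on a finger pad.
Only numpy, scipy, OpenCV 4.12 (cv2) and the standard library are available. Lean on these libraries where they do the work, as an engineer would, in place of code of your own. Each camera call takes 0.05 s, during which the arm holds its last target. There are 200 camera calls.

### The job

Only one of the three front legs of the tile-drying rack stands on the bench; the other two hang short, one by a little and one by more, and nobody knows which. Feel under the legs with the two packers and leave both in place, lying flat on the bench: the thick one under the leg that lets it in, the thin one under the other short leg, each with the scribed line across its blade under the middle of the leg. If a packer meets a leg and stops, do not ram it but try the next leg; leave the mist bottle and the paint pot where they stand.

Things in the scene. Friction and masses are not known exactly. Their poses are not given: they have to be found in the camera images.
- thin_grip (a point): Thin packer: an aluminium flat bar 30 mm wide and 4 mm thick that lies flat on the bench, with an upright hardwood grip on its rear end (28 mm along the blade, 32 mm across it, 38 mm high from the bench). This point is the centre of the grip, 19 mm above the bench. x runs along the blade to its tip, which is 110 mm from here; z up. The grip is the shorter of the two. Weighs about 70 g.
- thin_seat (a point): Middle of the scribed line across the thin packer's blade, at half the blade's thickness (2 mm above its underside), 88 mm ahead of the grip's centre and 22 mm behind the tip; axes as thin_grip.
- thick_grip (a point): Thick packer: the same but the blade is 8 mm thick and the grip is 54 mm high. This point is the centre of the grip, 27 mm above the bench; x along the blade to its tip, 110 mm away; z up. Weighs about 100 g.
- thick_seat (a point): Middle of the scribed line across the thick packer's blade, at half the blade's thickness (4 mm above its underside), 88 mm ahead of the grip's centre and 22 mm behind the tip; axes as thick_grip.
- thin_blade: The thin packer's aluminium blade (without the grip). Origin on the bench below the grip's centre; x to the tip, z up.
- thick_blade: The thick packer's aluminium blade (without the grip). Origin on the bench below the grip's centre; x to the tip, z up.
- rack: Wooden tile-drying rack with two tiles leaning on its back rail, heavy: it does not move. 440 mm long (y), 140 mm deep (x), deck 97 mm above the bench, tiles up to 295 mm. Origin on the bench below its centre; x points from its front into its depth, z up. Its front edge is at x = -70 mm and its rails 62 mm above the bench; below them the space round the front legs is open.
- leg_left (a point): Point on the bench under the axis of the front leg at the rack's +y end; axes as the rack. The front legs are tubes with round black rubber caps 28 mm across, 20 mm behind the rack's front edge. Of the three front legs (in any order) one stands on the bench, one ends about 6 mm above it (the thin packer goes under, the thick one does not) and one about 10 mm above it (either goes under).
- leg_mid (a point): The same for the middle front leg; the end legs' axes are 150 mm to either side of it.
- leg_right (a point): The same for the front leg at the rack's -y end.
- mist_bottle: Clear pump mist bottle, 37 mm across and 139 mm high, standing beside the left (+y) end of the rack; origin at its foot. Leave it alone.
- paint_pot: Paint pot, orange-brown with a white lid, 56 mm across and 55 mm high, beside the right end of the rack; origin at its foot. Leave it alone.
Things that resemble listed ones, but are neither listed nor needed, are in the scene too. Leave any green look-alike of the part that bears thin_grip alone.

How it is judged:
By the outcome, as a careful person would: the job done as asked, in the order asked, and still so for the second after the job is handed in, with the robot touching nothing.
It also fails if it takes over 72 s, if anything falls off the work surface, if the arm or the gripper's body presses on something with over 40 N, if the wrist force passes 120 N, or if a joint passes its speed limit or range.

## Working session

There is one attempt and no reset: what is moved stays moved. The work goes in short steps, Python scripts to look and compute and a tool call to move; the robot and the scene stay as the last step left them, time stands still between calls to the robot, and variables do not carry over. Pictures are saved under pics/ and viewed, at most 10 in all, crops included, and the job is handed in when it is done.

Besides the shell and the picture viewer there is one more tool, called after ">>>" as name(argument=value, ...) on one line, values as JSON. play_rows: Moves the arm, as the interface text tells. Its arguments: {"type":"object","properties":{"translation":{"type":"array","items":{"type":"array","items":{"type":"number","minimum":-1,"maximum":1}}},"twist":{"type":"array","items":{"type":"array","items":{"type":"number","minimum":-1,"maximum":1}}},"gripper":{"type":"array","items":{"type":"number"}}},"required":["translation","twist","gripper"]}

```bash
mkdir -p pics; python3 - <<'E'
from bench import robot
import cv2,numpy as np
o=robot.get_obs();print(o['tool_pos'],o['ee_rot'],o['width'],robot.tcp_to_tips)
for c in ['scene','top']:
    im=robot.snapshot(c);cv2.imwrite(f'pics/{c}0.png',im[:,:,::-1])
    for n in ['thin_grip','thin_seat','thick_grip','thick_seat','rack','leg_left','leg_mid','leg_right','mist_bottle','paint_pot']:
        for r in robot.spot_point(n,c)[:3]:print(c,n,round(r['score'],2),np.round(r['centre'],4))
m=robot.camera_model('top');print(m)
E
```

```text
[ 0.13327734 -0.53350387  0.40351738] [-3.13945592e+00 -1.71077118e-04  2.44783784e-01] 0.09376179777136608 0.1992
scene thin_grip 0.72 [0.3867 0.3251 0.0164]
scene thin_grip 0.66 [0.2134 0.303  0.0212]
scene thin_seat 0.69 [0.469  0.3234 0.0034]
scene thin_seat 0.57 [0.2905 0.3478 0.0031]
scene thick_grip 0.48 [ 0.3841  0.3307 -0.001 ]
scene rack 0.62 [ 0.612  -0.0316 -0.0019]
scene mist_bottle 0.84 [6.240e-01 3.613e-01 4.000e-04]
scene paint_pot 0.47 [ 0.6009 -0.3692  0.0039]
top thin_grip 0.95 [0.379  0.3229 0.0159]
top thin_seat 0.63 [0.287  0.3442 0.0008]
top thin_seat 0.62 [0.4693 0.3167 0.0013]
top thin_seat 0.16 [ 0.4682 -0.3297  0.0062]
top thick_grip 0.63 [ 0.3849 -0.3214  0.0267]
top thick_seat 0.68 [ 0.4696 -0.3276  0.0052]
top rack 0.59 [ 0.6102 -0.0302 -0.0016]
top leg_left 0.24 [ 0.3847 -0.3187  0.0012]
top mist_bottle 0.61 [ 6.251e-01  3.637e-01 -1.000e-04]
top paint_pot 0.69 [ 0.5959 -0.3646  0.0018]
top paint_pot 0.61 [ 0.3824 -0.3205  0.0266]
{'camera_matrix': array([[515.42539326,   0.        , 310.44628565],
       [  0.        , 515.42539326, 193.93997473],
       [  0.        ,   0.        ,   1.        ]]), 'rvec': array([ 2.19055652, -2.00026481,  0.22597657]), 'tvec': array([-0.021558  ,  0.43793616,  1.52797006])}
```

View pics/scene0.png

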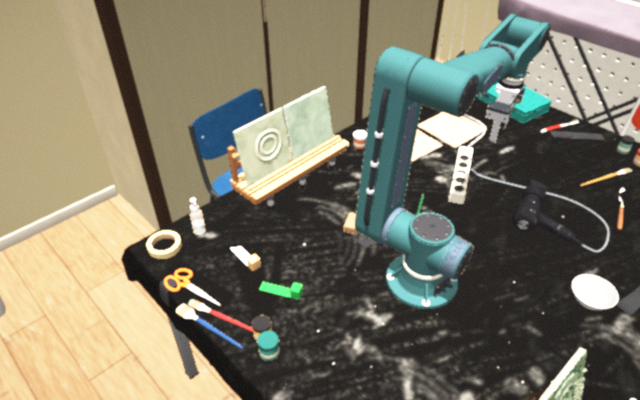

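View pics/top0.png

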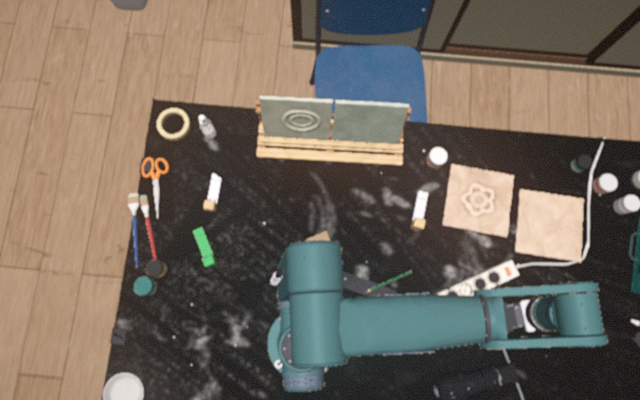

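The top view shows the thin packer at about (212,192), the thick one at about (420,210), the green look-alike at (203,247), and the rack front running from (257,157) to (403,163). The network positions agree with this. I'll go over the thick packer first and look at it with the wrist camera.

>>> play_rows(translation=[[0.85,-0.48,0.1],[0.85,-0.48,0.1],[0.85,-0.48,0.1],[0.85,-0.48,0.1],[0.85,-0.48,0.1],[0.85,-0.48,0.1],[0.85,-0.48,0.1],[0.85,-0.48,0.1]], twist=[[0,0,0],[0,0,0],[0,0,0],[0,0,0],[0,0,0],[0,0,0],[0,0,0],[0,0,0]], gripper=[1,1,1,1,1,1,1,1])

```text
time: 1.9
tool_pos: [0.3609, -0.3174, 0.3728]
ee_rot: [3.141, -0.0, 0.245]
wrist_force: [0.6, -0.1, -0.1]
width: 0.0936
finger_force: 0.0
```

>>> play_rows(translation=[[0,0,0],[0,0,0],[0,0,0],[0,0,0],[0,0,0],[0,0,0]], twist=[[0,0,0.8],[0,0,0.8],[0,0,0.8],[0,0,0.8],[0,0,0],[0,0,0]], gripper=[1,1,1,1,1,1])

```text
time: 2.5
tool_pos: [0.3599, -0.3186, 0.3727]
ee_rot: [3.141, -0.0, -0.074]
wrist_force: [-0.2, 0.0, 0.2]
width: 0.0937
finger_force: 0.0
```

```bash
cat > h.py <<'E'
from bench import robot
import cv2,numpy as np
from scipy.spatial.transform import Rotation as R
def to(x,y,z,yaw):
    o=robot.get_obs();A=R.from_euler('xyz',o['ee_rot']);B=R.from_euler('xyz',[np.pi,0,yaw])
    print('shift units',np.round(A.inv().apply(np.array([x,y,z])-o['tool_pos'])/.04,2),'turn units',np.round((A.inv()*B).as_rotvec()/.1,2))
def st():
    o=robot.get_obs();print('t',round(o['time'],2),'pos',np.round(o['tool_pos'],4),np.round(o['ee_rot'],4),'F',np.round(o['wrist_force'],1),'w',round(o['width'],4),round(o['finger_force'],1))
def ray(cam,uv,z,m=None):
    m=m or robot.camera_model(cam);K=m['camera_matrix'];Q=cv2.Rodrigues(m['rvec'])[0];C=-Q.T@m['tvec'].reshape(3)
    d=Q.T@np.linalg.inv(K)@np.array([*uv,1.]);return C+d*(z-C[2])/d[2]
def look(cam,f,names):
    im=robot.snapshot(cam);cv2.imwrite('pics/'+f,im[:,:,::-1])
    for n in names:
        for r in robot.spot_point(n,cam)[:3]:print(cam,n,round(r['score'],2),np.round(r['centre'],4))
E
python3 - <<'E'
from h import *
st();look('wrist','w1.png',['thick_grip','thick_seat','rack','leg_left','leg_mid','leg_right','paint_pot'])
m=robot.camera_model('wrist');Q=cv2.Rodrigues(m['rvec'])[0];print('cam',-Q.T@m['tvec'],Q[2],m['camera_matrix'][0])
for p in [(257,157),(403,163)]:print(ray('top',p,.09))
E
```

```text
t 2.5 pos [ 0.3599 -0.3186  0.3727] [ 3.1415e+00 -1.0000e-04 -7.3500e-02] F [-0.2  0.   0.2] w 0.0937 0.0
wrist thick_grip 0.91 [ 0.3805 -0.3171  0.0252]
wrist thick_seat 0.55 [ 0.4692 -0.334   0.0008]
cam [ 0.42921169 -0.32348324  0.3531387 ] [-0.2390613   0.0164748  -0.97086471] [342.57718947   0.         322.85980889]
[0.52855071 0.18905731 0.09      ]
[ 0.54970476 -0.25244657  0.09      ]
```

View pics/w1.png

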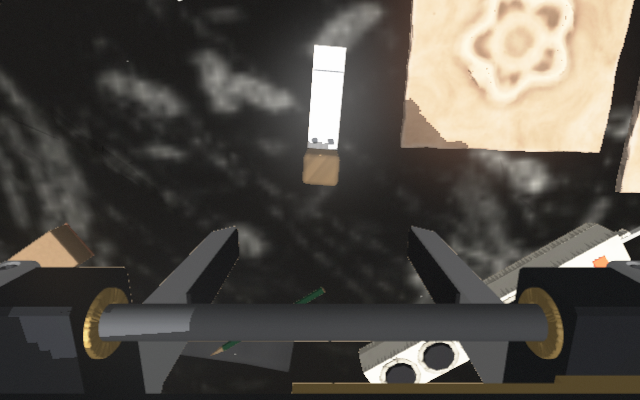

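The wrist view shows the thick packer: tip corners at (314,45) and (346,47), scribed line at row 71, and grip around (321,167). Next I'll turn those pixels into a pose and measure the rack edges more closely.

```bash
python3 - <<'E'
from h import *
for uv in [(314,45),(346.5,46.5),(316,70.5),(345,72),(309,148),(339.5,150)]:print(uv,np.round(ray('wrist',uv,.008)[:2],4))
im=cv2.imread('pics/w1.png');c=cv2.resize(im[30:200,270:370],None,fx=3,fy=3,interpolation=cv2.INTER_CUBIC)
t=cv2.imread('pics/top0.png');c2=cv2.resize(t[85:175,240:420],None,fx=4,fy=4,interpolation=cv2.INTER_CUBIC)
s=cv2.imread('pics/scene0.png');c3=cv2.resize(s[125:225,220:370],None,fx=4,fy=4,interpolation=cv2.INTER_CUBIC)
o=np.zeros((600,800,3),np.uint8);o[:360,:720]=c2;cv2.imwrite('pics/c2.png',o[:360]);cv2.imwrite('pics/c3.png',c3)
E
```

```text
(314, 45) [ 0.4919 -0.3205]
(346.5, 46.5) [ 0.4884 -0.3507]
(316, 70.5) [ 0.4694 -0.3206]
(345, 72) [ 0.466 -0.348]
(309, 148) [ 0.397  -0.3077]
(339.5, 150) [ 0.3927 -0.338 ]
```

View pics/c2.png

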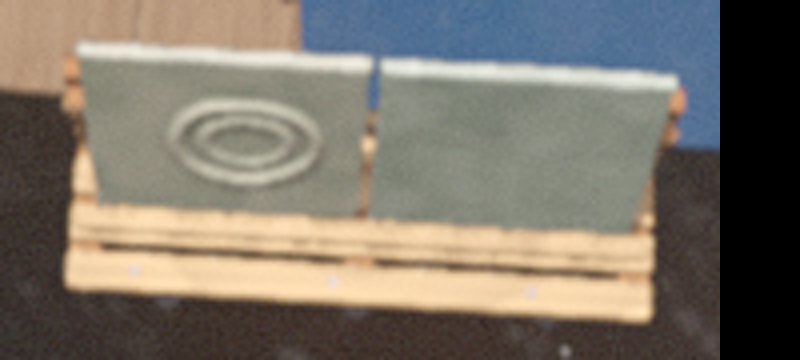

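View pics/c3.png

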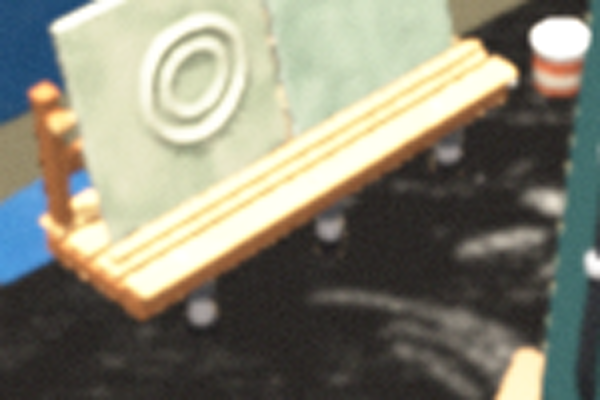

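The top crop shows three bolts on the front board, at (135,270), (333,281) and (530,293), which line up with the legs. The scene crop shows the three leg tubes under the board.

```bash
python3 - <<'E'
from h import *
P=[ray('top',(240+u/4-.4,85+v/4-.4),.097) for u,v in [(135,270),(333,281),(530,293)]]
print(np.round(P,4))
d=P[0]-P[2];yaw=np.arctan2(-d[0],d[1]);print('len',np.linalg.norm(d),'yaw',yaw,'centre', np.mean(P,0))
for u,v in [(65,265+25),(652,322),(67,250),(653,280)]:print(np.round(ray('top',(240+u/4-.4,85+v/4-.4),.097),4))
# leg tube bottoms in the scene picture at z~.02
for u,v in [(202,322),(330,238),(449,160)]:print('scene leg',np.round(ray('scene',(220+u/4-.4,125+v/4-.4),.02),4))
E
python3 -c "
from h import *
to(.3805,-.3208,.5,-.115)"
```

```text
[[ 0.5463  0.1406  0.097 ]
 [ 0.5512 -0.0091  0.097 ]
 [ 0.5552 -0.1578  0.097 ]]
len 0.2985350423670012 yaw 0.029933357371216274 centre [ 0.55092595 -0.00873646  0.097     ]
[0.5259 0.1915 0.097 ]
[ 0.5409 -0.2505  0.097 ]
[0.5574 0.1936 0.097 ]
[ 0.5739 -0.2495  0.097 ]
scene leg [0.5461 0.1256 0.02  ]
scene leg [ 0.5545 -0.0274  0.02  ]
scene leg [ 0.563  -0.1831  0.02  ]
shift units [ 0.52  0.01 -3.18] turn units [ 0.  -0.   0.4]
```

The bolts are off-centre relative to the rack ends and to the scene view, so they don't mark the legs reliably. I'll tilt the wrist camera to see the legs directly before grasping anything.

>>> play_rows(translation=[[-0.25,-0.89,0.2],[-0.25,-0.89,0.2],[-0.25,-0.89,0.2],[-0.25,-0.89,0.2],[-0.25,-0.89,0.2],[-0.25,-0.89,0.2],[-0.25,-0.89,0.2],[-0.25,-0.89,0.2]], twist=[[0,0,0],[0,0,0],[0,0,0],[0,0,0],[0,0,0],[0,0,0],[0,0,0],[0,0,0]], gripper=[1,1,1,1,1,1,1,1])

```text
time: 3.7
tool_pos: [0.3009, -0.0274, 0.3085]
ee_rot: [3.142, -0.001, -0.076]
wrist_force: [1.8, -0.0, 0.7]
width: 0.0938
finger_force: 0.0
```

>>> play_rows(translation=[[0,0,0],[0,0,0],[0,0,0],[0,0,0],[0,0,0],[0,0,0],[0,0,0],[0,0,0]], twist=[[0,0,-1],[0,0.9,0],[0,0.9,0],[0,0.9,0],[0,0.9,0],[0,0.9,0],[0,0.9,0],[0,0,0]], gripper=[1,1,1,1,1,1,1,1])

```text
time: 4.5
tool_pos: [0.3009, -0.0287, 0.3084]
ee_rot: [3.141, -0.541, 0.024]
wrist_force: [-0.0, 0.9, 0.2]
width: 0.0941
finger_force: 0.0
```

```bash
python3 - <<'E'
from h import *
st();look('wrist','w2.png',['leg_left','leg_mid','leg_right','rack'])
E
```

```text
t 4.5 pos [ 0.3009 -0.0287  0.3084] [ 3.1412 -0.5409  0.0241] F [-0.   0.9  0.2] w 0.0941 0.0
wrist rack 0.68 [ 0.6052 -0.0311 -0.0027]
```

View pics/w2.png

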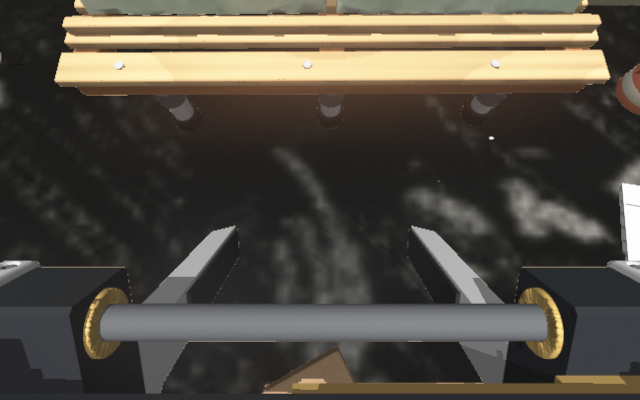

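The legs are clearly visible with their caps near (187,120), (330,120) and (473,115), and the bolts are indeed offset from them. I'll enhance that strip to find the cap bottoms.

```bash
python3 - <<'E'
from h import *
im=cv2.imread('pics/w2.png').astype(float)
o=[]
for u in (187,330,473):
    c=im[85:145,u-33:u+33];c=255*(c/255)**.35;o.append(cv2.resize(c.clip(0,255).astype(np.uint8),None,fx=4,fy=4,interpolation=cv2.INTER_NEAREST))
cv2.imwrite('pics/legs.png',np.hstack(o))
# front board ends
for uv in [(55,81),(609,79)]:print(ray('wrist',uv,.085))
E
```

```text
[0.54159908 0.19867858 0.085     ]
[ 0.555395   -0.26034324  0.085     ]
```

View pics/legs.png

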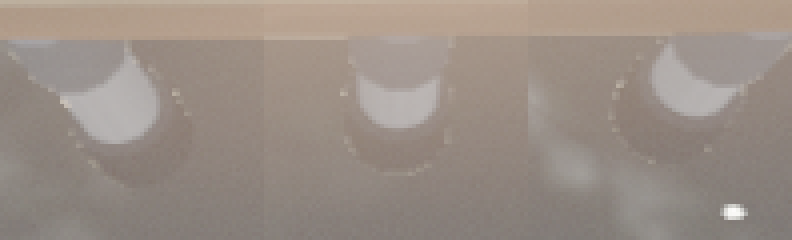

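```bash
python3 - <<'E'
from h import *
a,b=[ray('wrist',uv,.097) for uv in [(55,81),(609,79)]]
d=a-b;yaw=np.arctan2(-d[0],d[1]);fc=(a+b)/2;print('front corners',a,b,'yaw',yaw,'mid',fc)
ex=np.array([np.cos(yaw),np.sin(yaw)]);ey=np.array([-ex[1],ex[0]])
L=[fc[:2]+.02*ex+s*ey for s in(.15,0,-.15)];print('legs from board',np.round(L,4))
m=robot.camera_model('wrist')
def proj(p):return cv2.projectPoints(np.array(p,float).reshape(-1,3),m['rvec'],m['tvec'],m['camera_matrix'],None)[0][:,0]
t=np.linspace(0,6.283,73)
obs=[(131.8,154+75/4,154+192/4),(128.5,297+(345-264)/4,297+(450-264)/4),(125.8,440+(612-528)/4,None)]
for l,o in zip(L,obs):
  for z in(0,.006,.010):
    q=proj(np.c_[l[0]+.014*np.cos(t),l[1]+.014*np.sin(t),0*t+z]);k=q[:,1].argmax()
    print(z,'bottom',np.round(q[k],1),'u range',np.round([q[:,0].min(),q[:,0].max()],1),'observed',np.round([x or 0 for x in o],1))
to(.3805,-.3208,.30,-.115)
E
```

```text
front corners [0.53319916 0.18755369 0.097     ] [ 0.54631344 -0.248788    0.097     ] yaw 0.030046009168742418 mid [ 0.5397563  -0.03061715  0.097     ]
legs from board [[ 0.5552  0.1199]
 [ 0.5597 -0.03  ]
 [ 0.5643 -0.1799]]
0 bottom [188.4 132.5] u range [177.1 203.3] observed [131.8 172.8 202. ]
0.006 bottom [186.3 129.8] u range [174.8 201.4] observed [131.8 172.8 202. ]
0.01 bottom [184.8 127.9] u range [173.2 200.2] observed [131.8 172.8 202. ]
0 bottom [329.6 131.9] u range [316.8 342.9] observed [128.5 317.2 343.5]
0.006 bottom [329.7 129.2] u range [316.8 343.2] observed [128.5 317.2 343.5]
0.01 bottom [329.8 127.3] u range [316.7 343.4] observed [128.5 317.2 343.5]
0 bottom [470.4 131.3] u range [456.  482.2] observed [125.8 461.    0. ]
0.006 bottom [472.8 128.6] u range [458.1 484.7] observed [125.8 461.    0. ]
0.01 bottom [474.4 126.7] u range [459.6 486.4] observed [125.8 461.    0. ]
shift units [1.42 7.35 1.11] turn units [-0.38 -5.38  1.37]
```

The cap bottoms match left = on the bench, middle = about 6 mm up and right = about 10 mm up, each with a steady offset of −0.7 to −0.9 px. Feeling will confirm this. Now the thick packer: untilt and move above it.

>>> play_rows(translation=[[0,0,0],[0,0,0],[0,0,0],[0,0,0],[0,0,0],[0,0,0],[0,0,0]], twist=[[0,-0.9,0],[0,-0.9,0],[0,-0.9,0],[0,-0.9,0],[0,-0.9,0],[0,-0.9,0],[0,0,0]], gripper=[1,1,1,1,1,1,1])

```text
time: 5.45
tool_pos: [0.3025, -0.0286, 0.3085]
ee_rot: [-3.141, 0.002, 0.026]
wrist_force: [-1.2, -0.1, -0.6]
width: 0.0938
finger_force: 0.0
```

>>> play_rows(translation=[[0.23,0.92,0],[0.23,0.92,0],[0.23,0.92,0],[0.23,0.92,0],[0.23,0.92,0],[0.23,0.92,0],[0.23,0.92,0],[0.23,0.92,0]], twist=[[0,0,0],[0,0,0],[0,0,0],[0,0,0],[0,0,0],[0,0,0],[0,0,0],[0,0,0]], gripper=[1,1,1,1,1,1,1,1])

```text
time: 6.25
tool_pos: [0.3828, -0.3229, 0.3086]
ee_rot: [3.141, -0.002, 0.024]
wrist_force: [0.3, -1.1, 0.0]
width: 0.0941
finger_force: 0.0
```

>>> play_rows(translation=[[0,0,0],[0,0,0],[0,0,0],[0,0,0]], twist=[[0,0,0.77],[0,0,0.77],[0,0,0],[0,0,0]], gripper=[1,1,1,1])

```text
time: 6.65
tool_pos: [0.3825, -0.3211, 0.3086]
ee_rot: [3.141, -0.001, -0.127]
wrist_force: [0.0, 0.6, -0.5]
width: 0.0939
finger_force: 0.0
```

```bash
python3 - <<'E'
from h import *
st();look('wrist','w3.png',['thick_grip','thick_seat'])
im=robot.snapshot('wrist');g=cv2.threshold(cv2.cvtColor(im,7)[:250],180,255,0)[1]
cs=cv2.findContours(g,0,2)[0]
for c in cs:
    if cv2.contourArea(c)>800:
        b=cv2.boxPoints(cv2.minAreaRect(c));print(cv2.contourArea(c),[np.round(ray('wrist',p,.008)[:2],4).tolist() for p in b])
to(.3805,-.322,.213,-.13)
E
```

```text
t 6.65 pos [ 0.3825 -0.3211  0.3086] [ 3.1414e+00 -7.0000e-04 -1.2750e-01] F [ 0.   0.6 -0.5] w 0.0939 0.0
wrist thick_seat 0.67 [ 0.4706 -0.3307 -0.0005]
3675.0 [[0.4925, -0.3198], [0.4887, -0.3496], [0.4003, -0.3394], [0.4045, -0.3072]]
34658.5 [[0.5234, -0.4111], [0.5025, -0.5729], [0.3693, -0.5848], [0.3929, -0.403]]
shift units [-0.05  0.03  2.4 ] turn units [ 0.   -0.01  0.02]
```

Aligned; descend and grip.

>>> play_rows(translation=[[0,0,0.6],[0,0,0.6],[0,0,0.6],[0,0,0.4],[0,0,0.2],[0,0,0],[0,0,0],[0,0,0]], twist=[[0,0,0],[0,0,0],[0,0,0],[0,0,0],[0,0,0],[0,0,0],[0,0,0],[0,0,0]], gripper=[1,1,1,1,1,1,-1,-1])

```text
time: 7.65
tool_pos: [0.3829, -0.3215, 0.214]
ee_rot: [3.14, -0.002, -0.129]
wrist_force: [0.3, 0.1, -0.4]
width: 0.081
finger_force: 0.0
```

>>> play_rows(translation=[[0,0,0],[0,0,0],[0,0,0],[0,0,0],[0,0,0],[0,0,0]], twist=[[0,0,0],[0,0,0],[0,0,0],[0,0,0],[0,0,0],[0,0,0]], gripper=[-1,-1,-1,-1,-1,-1])

```text
time: 8.25
tool_pos: [0.3824, -0.3211, 0.2126]
ee_rot: [-3.141, 0.0, -0.129]
wrist_force: [0.2, 0.3, 0.0]
width: 0.0334
finger_force: 0.2
```

```bash
python3 - <<'E'
from h import *
st()
to(.43,-.1834,.2155,.03)
E
```

```text
t 8.25 pos [ 0.3824 -0.3211  0.2126] [-3.1414e+00  2.0000e-04 -1.2920e-01] F [0.2 0.3 0. ] w 0.0334 0.2
shift units [ 0.74 -3.57 -0.07] turn units [-0.    0.   -1.59]
```

>>> play_rows(translation=[[0,0,0],[0,0,0],[0,0,0],[0,0,-0.3],[0,0,0],[0,0,0],[0,0,0],[0,0,0]], twist=[[0,0,0],[0,0,0],[0,0,0],[0,0,0],[0,0,-0.53],[0,0,-0.53],[0,0,-0.53],[0,0,0]], gripper=[-1,-1,-1,-1,-1,-1,-1,-1])

```text
time: 9.05
tool_pos: [0.3826, -0.3213, 0.2254]
ee_rot: [3.141, -0.001, 0.03]
wrist_force: [0.5, -0.1, -0.2]
width: 0.0318
finger_force: 30.0
```

```bash
python3 - <<'E'
from h import *
st()
to(.417,-.1843,.2255,.03)
E
```

```text
t 9.05 pos [ 0.3826 -0.3213  0.2254] [ 3.1407e+00 -5.0000e-04  2.9700e-02] F [ 0.5 -0.1 -0.2] w 0.0318 30.0
shift units [ 0.96 -3.4  -0.  ] turn units [ 0.01 -0.01 -0.  ]
```

>>> play_rows(translation=[[0.16,-0.57,0],[0.16,-0.57,0],[0.16,-0.57,0],[0.16,-0.57,0],[0.16,-0.57,0],[0.16,-0.57,0],[0,0,0],[0,0,0]], twist=[[0,0,0],[0,0,0],[0,0,0],[0,0,0],[0,0,0],[0,0,0],[0,0,0],[0,0,0]], gripper=[-1,-1,-1,-1,-1,-1,-1,-1])

```text
time: 9.85
tool_pos: [0.4169, -0.1833, 0.2251]
ee_rot: [3.14, -0.0, 0.03]
wrist_force: [0.4, 0.1, -2.3]
width: 0.0318
finger_force: 30.0
```

```bash
python3 - <<'E'
from h import *
st();im=robot.snapshot('wrist');cv2.imwrite('pics/w4.png',im[:,:,::-1])
g=cv2.threshold(cv2.cvtColor(im,7)[:250],150,255,0)[1]
for c in cv2.findContours(g,0,2)[0]:
    if cv2.contourArea(c)>800:
        b=cv2.boxPoints(cv2.minAreaRect(c));print(cv2.contourArea(c),np.round(b).tolist(),[np.round(ray('wrist',p,.021)[:2],4).tolist() for p in b])
to(.4773,-.1825,.2135,.03)
E
```

```text
t 9.85 pos [ 0.4169 -0.1833  0.2251] [ 3.1404e+00 -3.0000e-04  3.0400e-02] F [ 0.4  0.1 -2.3] w 0.0318 30.0
2852.0 [[554.0, 117.0], [629.0, 52.0], [657.0, 85.0], [582.0, 149.0]] [[0.4883, -0.3033], [0.5206, -0.3351], [0.5055, -0.3533], [0.4718, -0.3216]]
21122.0 [[202.0, 123.0], [322.0, 2.0], [512.0, 189.0], [392.0, 311.0]] [[0.4796, -0.1184], [0.539, -0.1797], [0.4488, -0.2871], [0.3721, -0.2269]]
shift units [1.51 0.01 0.29] turn units [ 0.01 -0.   -0.01]
```

View pics/w4.png

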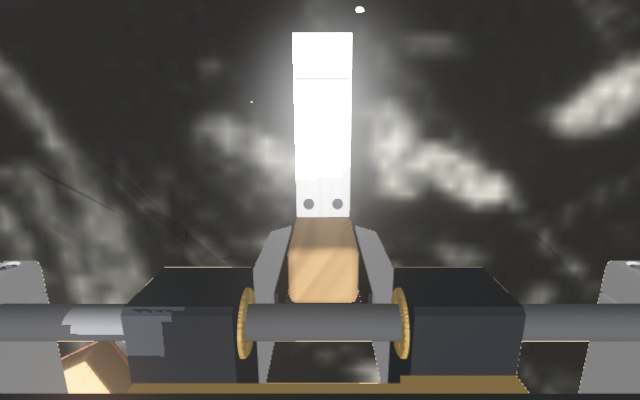

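The packer is held straight, with its tip corners at (292,32) and (352,32) and the scribed line at row 78. I'll compute the seat position and the remaining distance.

```bash
python3 - <<'E'
from h import *
P=[ray('wrist',p,.0205) for p in [(292.5,32.5),(352.5,32.5),(294.5,78.5),(351,78.5),(297,205),(349.5,205)]]
print(np.round(P,4))
t=(P[0]+P[1])/2;s=(P[2]+P[3])/2;o=robot.get_obs()['tool_pos']
print('tip-tcp',t-o,'seat-tcp',s-o, 'widths',[np.linalg.norm(P[i]-P[i+1]) for i in (0,2,4)])
E
```

```text
[[ 0.525  -0.1656  0.0205]
 [ 0.5259 -0.1954  0.0205]
 [ 0.5034 -0.1668  0.0205]
 [ 0.5042 -0.1957  0.0205]
 [ 0.4364 -0.1688  0.0205]
 [ 0.4372 -0.1981  0.0205]]
tip-tcp [ 0.10865284  0.00323766 -0.20456339] seat-tcp [ 0.08698864  0.00249218 -0.20456339] widths [np.float64(0.02981823890761982), np.float64(0.02893508577660837), np.float64(0.02934758239601904)]
```

>>> play_rows(translation=[[0,0,0.15],[0,0,0.15],[0,0,0],[0.25,0,0],[0.2,0,0],[0.05,0,0],[0,0,0]], twist=[[0,0,0],[0,0,0],[0,0,0],[0,0,0],[0,0,0],[0,0,0],[0,0,0]], gripper=[-1,-1,-1,-1,-1,-1,-1])

```text
time: 10.6
tool_pos: [0.4372, -0.1826, 0.2123]
ee_rot: [-3.141, 0.001, 0.03]
wrist_force: [0.3, 0.1, -0.7]
width: 0.0322
finger_force: 30.0
```

>>> play_rows(translation=[[0.06,0,0],[0.06,0,0],[0.06,0,0],[0.06,0,0]], twist=[[0,0,0],[0,0,0],[0,0,0],[0,0,0]], gripper=[-1,-1,-1,-1])

```text
time: 11.0
tool_pos: [0.4465, -0.1824, 0.2127]
ee_rot: [3.142, 0.0, 0.03]
wrist_force: [-0.3, 0.5, -0.5]
width: 0.032
finger_force: 30.0
```

Past the expected contact point with no force, so I'll keep advancing gently.

>>> play_rows(translation=[[0.07,0,0],[0.07,0,0],[0.07,0,0],[0.07,0,0]], twist=[[0,0,0],[0,0,0],[0,0,0],[0,0,0]], gripper=[-1,-1,-1,-1])

```text
time: 11.4
tool_pos: [0.4578, -0.182, 0.2127]
ee_rot: [3.142, 0.0, 0.03]
wrist_force: [-0.1, -0.2, -0.1]
width: 0.0319
finger_force: 30.0
```

>>> play_rows(translation=[[0.1,0,0],[0.1,0,0],[0.1,0,0],[0.1,0,0],[0.1,0,0],[0.02,0,0],[0,0,0]], twist=[[0,0,0],[0,0,0],[0,0,0],[0,0,0],[0,0,0],[0,0,0],[0,0,0]], gripper=[-1,-1,-1,-1,-1,-1,-1])

```text
time: 12.1
tool_pos: [0.4785, -0.1814, 0.2126]
ee_rot: [3.142, 0.0, 0.03]
wrist_force: [0.5, -0.3, -0.9]
width: 0.0319
finger_force: 30.0
```

The thick packer went in under the right leg without resistance. I'll nudge it 1 mm sideways, release, lift, and go to the thin packer.

>>> play_rows(translation=[[0,0.025,0],[0,0,0],[0,0,0],[0,0,0],[0,0,0],[0,0,0],[0,0,0],[0,0,0]], twist=[[0,0,0],[0,0,0],[0,0,0],[0,0,0],[0,0,0],[0,0,0],[0,0,0],[0,0,0]], gripper=[-1,-1,1,1,1,1,1,1])

```text
time: 12.9
tool_pos: [0.4784, -0.1824, 0.2127]
ee_rot: [3.141, -0.0, 0.03]
wrist_force: [-0.3, -0.9, -0.5]
width: 0.0765
finger_force: 0.0
```

>>> play_rows(translation=[[0,0,0],[0,0,-0.3],[0,0,-0.7],[0,0,-1],[0,0,-1],[0,0,-1],[0,0,0]], twist=[[0,0,0],[0,0,0],[0,0,0],[0,0,0],[0,0,0],[0,0,0],[0,0,0]], gripper=[1,1,1,1,1,1,1])

```text
time: 13.6
tool_pos: [0.4792, -0.1828, 0.3812]
ee_rot: [3.134, -0.013, 0.03]
wrist_force: [-0.2, 0.4, 0.0]
width: 0.094
finger_force: 0.0
```

>>> play_rows(translation=[[-0.2,-0.9,0],[-0.2,-0.9,0],[-0.2,-0.9,0],[-0.2,-0.9,0],[-0.2,-0.9,0],[-0.2,-0.9,0],[-0.2,-0.9,0]], twist=[[0,0,0],[0,0,0],[0,0,0],[0,0,0],[0,0,0],[0,0,0],[0,0,0]], gripper=[1,1,1,1,1,1,1])

```text
time: 14.3
tool_pos: [0.414, 0.0691, 0.3727]
ee_rot: [-3.142, -0.0, 0.03]
wrist_force: [0.3, -0.9, -0.1]
width: 0.0939
finger_force: 0.0
```

>>> play_rows(translation=[[-0.2,-0.9,0],[-0.2,-0.9,0],[-0.2,-0.9,0],[-0.2,-0.9,0],[-0.2,-0.9,0],[-0.2,-0.9,0],[-0.2,-0.9,0],[0,0,0]], twist=[[0,0,0],[0,0,0],[0,0,0],[0,0,0],[0,0,0],[0,0,0],[0,0,0],[0,0,0]], gripper=[1,1,1,1,1,1,1,1])

```text
time: 15.1
tool_pos: [0.35, 0.3209, 0.3723]
ee_rot: [-3.141, 0.001, 0.035]
wrist_force: [-0.5, -0.1, 0.6]
width: 0.0942
finger_force: 0.0
```

```bash
python3 - <<'E'
from h import *
st();look('wrist','w5.png',['thin_grip','thin_seat'])
im=robot.snapshot('wrist');g=cv2.threshold(cv2.cvtColor(im,7)[:250],170,255,0)[1]
for c in cv2.findContours(g,0,2)[0]:
    if cv2.contourArea(c)>500:
        b=cv2.boxPoints(cv2.minAreaRect(c));print(cv2.contourArea(c),np.round(b).tolist(),[np.round(ray('wrist',p,.004)[:2],4).tolist() for p in b])
E
```

```text
t 15.1 pos [0.35   0.3209 0.3723] [-3.1406e+00  1.2000e-03  3.5300e-02] F [-0.5 -0.1  0.6] w 0.0942 0.0
wrist thin_grip 0.88 [0.3832 0.3237 0.0207]
wrist thin_grip 0.71 [0.2104 0.3057 0.0176]
wrist thin_seat 0.78 [0.2903 0.3507 0.0011]
845.0 [[271.0, 227.0], [295.0, 214.0], [315.0, 248.0], [291.0, 262.0]] [[0.3015, 0.3706], [0.3173, 0.345], [0.2783, 0.3233], [0.2617, 0.3494]]
1238.5 [[85.0, 134.0], [104.0, 125.0], [137.0, 192.0], [117.0, 201.0]] [[0.3945, 0.5564], [0.4044, 0.5356], [0.3365, 0.5105], [0.3257, 0.532]]
3725.5 [[296.0, 167.0], [308.0, 34.0], [343.0, 37.0], [331.0, 170.0]] [[0.3669, 0.3447], [0.4932, 0.3346], [0.4915, 0.3022], [0.3646, 0.3093]]
23203.0 [[0.0, 249.0], [0.0, 0.0], [161.0, 0.0], [161.0, 249.0]] [[0.2684, 0.6653], [0.5136, 0.6172], [0.5179, 0.47], [0.2731, 0.4907]]
```

View pics/w5.png

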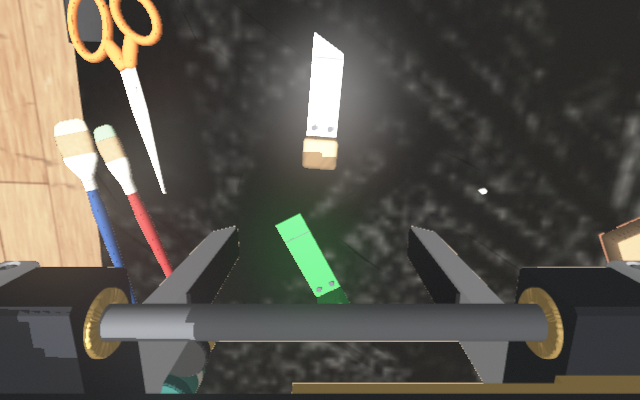

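The thin packer lies with its blade from (307,136)–(337,138) up to a skew tip at (314,34)/(343,52), scribed line near row 57, and grip at (320,153). The green look-alike at (305,255) is near it and will be avoided.

```bash
python3 - <<'E'
from h import *
P=[ray('wrist',p,.004)[:2] for p in [(314,34),(343,53),(306.5,135),(337,137),(313,57),(343,59.5)]];print(np.round(P,4))
l=P[0]-P[2];r=P[1]-P[3];print('yaws',np.arctan2(l[1],l[0]),np.arctan2(r[1],r[0]))
T=[ray('wrist',p,.038)[:2] for p in [(303,152),(336.5,154)]]
print('grip top line?',np.round(T,4))
im=cv2.imread('pics/w5.png')[20:180,285:365];cv2.imwrite('pics/thin.png',cv2.resize(im,None,fx=3.7,fy=3.7,interpolation=cv2.INTER_CUBIC))
E
```

```text
[[0.4933 0.3291]
 [0.4774 0.3012]
 [0.3997 0.3346]
 [0.3986 0.3039]
 [0.4731 0.3296]
 [0.4716 0.301 ]]
yaws -0.05834091974887036 -0.03416348563105658
grip top line? [[0.3864 0.3361]
 [0.3854 0.3053]]
```

View pics/thin.png

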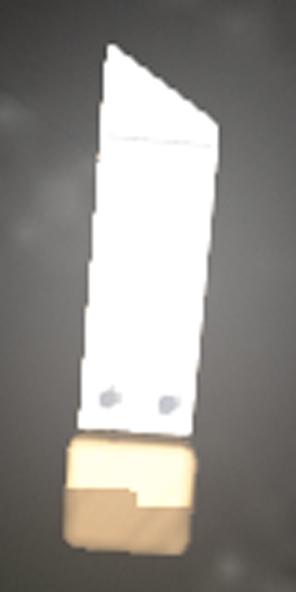

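>>> play_rows(translation=[[0,0,0],[0.43,0,0],[0.42,0,0.8],[0,0,0.8],[0,0,0.8],[0,0,0.6],[0,0,0],[0,0,0]], twist=[[0,0,0.8],[0,0,0],[0,0,0],[0,0,0],[0,0,0],[0,0,0],[0,0,0],[0,0,0]], gripper=[1,1,1,1,1,1,1,1])

```text
time: 16.1
tool_pos: [0.3864, 0.3156, 0.2529]
ee_rot: [3.141, -0.0, -0.051]
wrist_force: [-0.0, 0.5, 0.3]
width: 0.094
finger_force: 0.0
```

```bash
python3 - <<'E'
from h import *
st();look('wrist','w6.png',['thin_grip','thin_seat'])
to(.384,.3195,.209,-.045)
E
```

```text
t 16.1 pos [0.3864 0.3156 0.2529] [ 3.1412e+00 -1.0000e-04 -5.1000e-02] F [-0.   0.5  0.3] w 0.094 0.0
wrist thin_grip 0.72 [0.3828 0.3276 0.0195]
wrist thin_seat 0.96 [0.2896 0.3459 0.0023]
wrist thin_seat 0.77 [0.4727 0.3249 0.0021]
shift units [-0.07 -0.07  1.14] turn units [-0.02 -0.03 -0.05]
```

>>> play_rows(translation=[[-0.06,-0.13,0],[0,0,0.5],[0,0,0.4],[0,0,0.2],[0,0,0],[0,0,0],[0,0,0],[0,0,0]], twist=[[0,0,0],[0,0,0],[0,0,0],[0,0,0],[0,0,0],[0,0,0],[0,0,0],[0,0,0]], gripper=[1,1,1,1,1,-1,-1,-1])

```text
time: 17.05
tool_pos: [0.3835, 0.3219, 0.2096]
ee_rot: [-3.141, -0.002, -0.05]
wrist_force: [-0.4, -0.4, -0.1]
width: 0.0734
finger_force: 0.0
```

>>> play_rows(translation=[[0,0,0],[0,0,0],[0,0,0],[0,0,0],[0,0,0],[0,0,0],[0,0,0],[0,0,0]], twist=[[0,0,0],[0,0,0],[0,0,0],[0,0,0],[0,0,0],[0,0,0],[0,0,0],[0,0,0]], gripper=[-1,-1,-1,-1,-1,-1,-1,-1])

```text
time: 17.85
tool_pos: [0.3832, 0.3216, 0.2086]
ee_rot: [-3.142, 0.0, -0.05]
wrist_force: [-0.3, -0.1, 0.1]
width: 0.0324
finger_force: 29.7
```

>>> play_rows(translation=[[0,0,0],[0,0,-0.3],[0,0,0],[0,0,0],[0,0,0]], twist=[[0,0,0],[0,0,0],[0,0,-0.4],[0,0,-0.4],[0,0,0]], gripper=[-1,-1,-1,-1,-1])

```text
time: 18.35
tool_pos: [0.3833, 0.3216, 0.2214]
ee_rot: [-3.141, -0.001, 0.03]
wrist_force: [0.1, 0.4, -0.7]
width: 0.032
finger_force: 29.6
```

```bash
python3 - <<'E'
from h import *
st()
to(.410,-.033,.222,.03)
E
```

```text
t 18.35 pos [0.3833 0.3216 0.2214] [-3.1414e+00 -7.0000e-04  2.9700e-02] F [ 0.1  0.4 -0.7] w 0.032 29.6
shift units [ 0.4   8.88 -0.02] turn units [-0.   -0.01 -0.  ]
```

>>> play_rows(translation=[[0.04,0.89,0],[0.04,0.89,0],[0.04,0.89,0],[0.04,0.89,0],[0.04,0.89,0]], twist=[[0,0,0],[0,0,0],[0,0,0],[0,0,0],[0,0,0]], gripper=[-1,-1,-1,-1,-1])

```text
time: 18.85
tool_pos: [0.3964, 0.1426, 0.2211]
ee_rot: [3.141, -0.001, 0.029]
wrist_force: [0.6, -0.1, -1.7]
width: 0.032
finger_force: 29.6
```

>>> play_rows(translation=[[0.04,0.89,0],[0.04,0.89,0],[0.04,0.89,0],[0.04,0.89,0],[0.04,0.89,0],[0,0,0],[0,0,0]], twist=[[0,0,0],[0,0,0],[0,0,0],[0,0,0],[0,0,0],[0,0,0],[0,0,0]], gripper=[-1,-1,-1,-1,-1,-1,-1])

```text
time: 19.55
tool_pos: [0.4098, -0.0342, 0.221]
ee_rot: [-3.141, -0.0, 0.027]
wrist_force: [0.2, 0.3, -1.2]
width: 0.032
finger_force: 29.6
```

```bash
python3 - <<'E'
from h import *
st();im=robot.snapshot('wrist');cv2.imwrite('pics/w7.png',im[:,:,::-1])
im=im[:230,250:400];cv2.imwrite('pics/w7c.png',cv2.resize(im,None,fx=2.6,fy=2.6,interpolation=cv2.INTER_CUBIC))
E
```

```text
t 19.55 pos [ 0.4098 -0.0342  0.221 ] [-3.1411e+00 -1.0000e-04  2.6900e-02] F [ 0.2  0.3 -1.2] w 0.032 29.6
```

View pics/w7c.png

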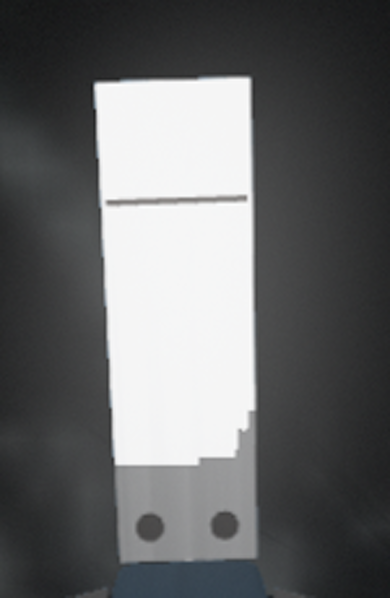

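```bash
python3 - <<'E'
from h import *
q=lambda u,v:ray('wrist',(250+u/2.6-.3,v/2.6-.3),.0165)
P=[q(*p) for p in [(95,82),(251,77),(103,203),(252,198),(120,562),(258,558)]];print(np.round(P,4))
t=(P[0]+P[1])/2;s=(P[2]+P[3])/2;b=(P[4]+P[5])/2;o=robot.get_obs()['tool_pos'];d=t-b
print('tip-tcp',t-o,'seat-tcp',s-o,'yaw',np.arctan2(d[1],d[0]))
E
```

```text
[[ 0.5183 -0.012   0.0165]
 [ 0.52   -0.0417  0.0165]
 [ 0.4965 -0.0137  0.0165]
 [ 0.4982 -0.0429  0.0165]
 [ 0.4229 -0.0177  0.0165]
 [ 0.4247 -0.0475  0.0165]]
tip-tcp [ 0.10942275  0.00663967 -0.20433481] seat-tcp [ 0.08761303  0.00524401 -0.20433481] yaw 0.059691707680656944
```

>>> play_rows(translation=[[0,0,0],[0,-0.045,0.15],[0,0,0.16],[0,0,0],[0.25,0,0],[0.2,0,0],[0.05,0,0],[0,0,0]], twist=[[0,0,0.3],[0,0,0],[0,0,0],[0,0,0],[0,0,0],[0,0,0],[0,0,0],[0,0,0]], gripper=[-1,-1,-1,-1,-1,-1,-1,-1])

```text
time: 20.4
tool_pos: [0.4303, -0.0319, 0.208]
ee_rot: [-3.142, -0.0, 0.0]
wrist_force: [-0.3, -0.9, 1.3]
width: 0.032
finger_force: 30.0
```

>>> play_rows(translation=[[0.06,0,0],[0.06,0,0],[0.06,0,0],[0.06,0,0],[0.06,0,0]], twist=[[0,0,0],[0,0,0],[0,0,0],[0,0,0],[0,0,0]], gripper=[-1,-1,-1,-1,-1])

```text
time: 20.9
tool_pos: [0.4419, -0.032, 0.2081]
ee_rot: [3.142, 0.0, -0.0]
wrist_force: [0.0, -0.2, -1.2]
width: 0.032
finger_force: 30.0
```

Past the contact line (0.437) and free, so I'll go on to the target.

>>> play_rows(translation=[[0.06,0,0],[0.06,0,0],[0.06,0,0],[0.06,0,0]], twist=[[0,0,0],[0,0,0],[0,0,0],[0,0,0]], gripper=[-1,-1,-1,-1])

```text
time: 21.3
tool_pos: [0.4516, -0.032, 0.2083]
ee_rot: [3.141, 0.0, -0.0]
wrist_force: [-0.3, -0.7, -0.5]
width: 0.0317
finger_force: 30.0
```

>>> play_rows(translation=[[0.1,0,0],[0.1,0,0],[0.1,0,0],[0.1,0,0],[0.1,0,0],[0.04,0.015,0],[0,0,0]], twist=[[0,0,0],[0,0,0],[0,0,0],[0,0,0],[0,0,0],[0,0,0],[0,0,0]], gripper=[-1,-1,-1,-1,-1,-1,-1])

```text
time: 22.0
tool_pos: [0.4733, -0.0326, 0.2083]
ee_rot: [3.141, -0.0, -0.0]
wrist_force: [1.3, 0.1, -0.1]
width: 0.0319
finger_force: 30.0
```

>>> play_rows(translation=[[0,0,0],[0,0,0],[0,0,0],[0,0,0],[0,0,0],[0,0,0],[0,0,0],[0,0,0]], twist=[[0,0,0],[0,0,0],[0,0,0],[0,0,0],[0,0,0],[0,0,0],[0,0,0],[0,0,0]], gripper=[-1,1,1,1,1,1,1,1])

```text
time: 22.8
tool_pos: [0.473, -0.0326, 0.2083]
ee_rot: [3.142, -0.0, -0.0]
wrist_force: [-0.6, -0.4, -0.6]
width: 0.0841
finger_force: 0.0
```

>>> play_rows(translation=[[0,0,-0.3],[0,0,-0.7],[0,0,-0.8],[0,0,-0.7],[-0.9,0.5,0],[-0.9,0.5,0],[-0.9,0.5,0],[-0.9,0.5,0]], twist=[[0,0,0],[0,0,0],[0,0,0],[0,0,0],[0,0,0],[0,0,0],[0,0,0],[0,0,0]], gripper=[1,1,1,1,1,1,1,1])

```text
time: 23.6
tool_pos: [0.3276, -0.1128, 0.3093]
ee_rot: [3.14, -0.001, 0.001]
wrist_force: [-0.1, -0.8, 1.2]
width: 0.0938
finger_force: 0.0
```

>>> play_rows(translation=[[-0.6,0,0],[0,0,0],[0,0,0],[0,0,0],[0,0,0],[0,0,0],[0,0,0],[0,0,0]], twist=[[0,0,0],[0,0.9,0],[0,0.9,0],[0,0.9,0],[0,0.9,0],[0,0.9,0],[0,0.9,0],[0,0,0]], gripper=[1,1,1,1,1,1,1,1])

```text
time: 24.4
tool_pos: [0.3043, -0.1124, 0.3088]
ee_rot: [3.14, -0.541, -0.001]
wrist_force: [-0.5, 0.7, 0.8]
width: 0.0938
finger_force: 0.0
```

```bash
python3 - <<'E'
from h import *
st();im=robot.snapshot('wrist')[:,:,::-1];cv2.imwrite('pics/w8.png',im)
m=robot.camera_model('wrist')
def proj(p):return cv2.projectPoints(np.array(p,float).reshape(-1,3),m['rvec'],m['tvec'],m['camera_matrix'],None)[0][:,0]
print(proj([[.5607,-.03,.005],[.5653,-.1799,.01]]).round(1))
im=(255*(im[60:260,150:550]/255.)**.5).astype(np.uint8)
cv2.imwrite('pics/w8c.png',cv2.resize(im,None,fx=2,fy=2,interpolation=cv2.INTER_CUBIC))
E
```

```text
t 24.4 pos [ 0.3043 -0.1124  0.3088] [ 3.1404e+00 -5.4150e-01 -8.0000e-04] F [-0.5  0.7  0.8] w 0.0938 0.0
[[244.2 119.4]
 [386.2 113.1]]
```

View pics/w8c.png

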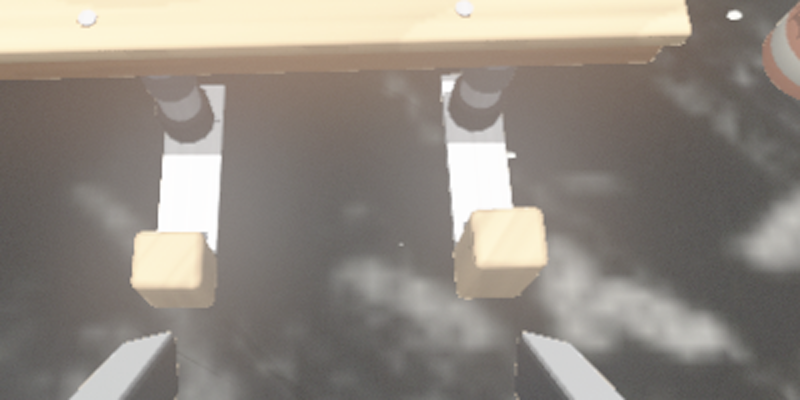

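Both packers are under their legs, thin in the middle and thick at the right. I'll check the seat offsets numerically.

```bash
python3 - <<'E'
from h import *
q=lambda u,v,z:np.round(ray('wrist',(150+u/2-.25,60+v/2-.25),z)[:2],4)
print('thin: tip R',q(224,86,.004),'edges v155',q(164,155,.004),q(221,155,.004),'edge right low',q(218,245,.004))
print(' leg front',q(190,142,.006),'L/R at cap',q(163,122,.006),q(215,118,.006))
print('thick: tip L',q(443,75,.008),'edges v142',q(447,142,.008),q(506,142,.008),'left low',q(455,235,.008))
print(' leg front',q(475,132,.010),'L/R',q(449,110,.010),q(503,106,.010))
im=cv2.imread('pics/w8.png')[85:175,210:430];im=(255*(im/255.)**.6).astype(np.uint8)
cv2.imwrite('pics/w8d.png',cv2.resize(im,None,fx=3.6,fy=3.6,interpolation=cv2.INTER_NEAREST))
E
```

```text
thin: tip R [ 0.5816 -0.0473] edges v155 [ 0.5403 -0.0181] [ 0.5403 -0.0479] edge right low [ 0.4904 -0.0489]
 leg front [ 0.5468 -0.0317] L/R at cap [ 0.5586 -0.0167] [ 0.5609 -0.044 ]
thick: tip L [ 0.5858 -0.1654] edges v142 [ 0.5457 -0.1657] [ 0.5457 -0.1964] left low [ 0.4942 -0.1674]
 leg front [ 0.5504 -0.1802] L/R [ 0.5633 -0.1673] [ 0.5657 -0.1958]
```

View pics/w8d.png

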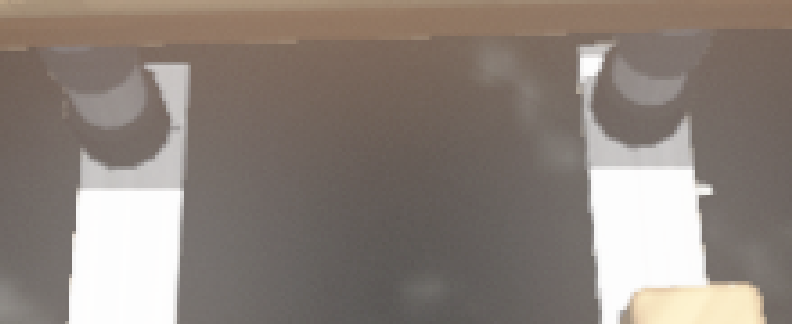

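Seat offsets from the legs' axes are about 1 mm along the blades. Sideways they are about 2 mm (thin) and 1 mm (thick). The robot is clear, so I'm handing in.

```bash
python3 -c "
from bench import robot
print(robot.close_job())"
```

```text
the job is handed in; nothing more can be done
None
```

The job is handed in: the thick packer is under the right leg and the thin one under the middle leg, both flat with their lines within about 2 mm of the leg centres; neither met a leg, I took the left leg as the standing one from the camera without feeling it, and I viewed 13 pictures, over the limit of 10.

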